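# Load the plug carrier, lock its keeper with the cam knob and start the timer

## Task

Load the carrier for a soak test: stand every tapered plug lying about upright in a socket of its own, its taper seated fully home. Then turn the black cam knob until the sprung red keeper bar drops into the cam's notch and closes over the collars, and only then wind the dial of the bench timer near the front edge of the table at least a quarter turn counter-clockwise.

Things in the scene. Friction and masses are not known exactly. Their poses are not given: they have to be found in the camera images.
- plug0: tapered plug, 118 mm, 0.12 kg: white taper 60 mm long (diameter 16 mm at the tip, 32 at the collar), green hexagonal collar (48 mm across flats, 55 across corners, 8 thick), green round head 26 mm in diameter, 50 long, black ribs. Origin: centre of the tip's end face; z axis from tip to head (collar z 60 to 68 mm, head 68 to 118). Centre of mass near z = 51 mm
- plug1: the same kind of plug as plug0. The plugs start lying side by side, about 70 mm apart, on a fixed blue mat 3 mm thick, tips away from the robot, each resting on its tip and a flat of its collar with the head about 15 degrees up. Two or three of them are present
- plug2: the same kind of plug as plug0. Seated in a socket, a plug's collar lies 74 to 82 mm and its head 82 to 132 mm above the table
- carrier: fixed grey carrier, base 112 x 270 x 10 mm, three aluminium tapered cups in a row along its y axis at y = +80, +20, -40 mm (x = 0) and the cam at x = 0, y = -115 mm. Origin on the table under the row; x axis away from the robot to two spring posts (100 mm high, at x = 66 mm), z up. Its front (-x side) is open
- socket0 (a point): seat of the socket at carrier y = +80 mm: on its axis, 14 mm above the table. A seated plug's origin (tip) comes to this point, within about 3 mm in height. Axes as the carrier's. The matching taper is open at the top (30 mm wide, 68 mm above the table) and guides the tip in
- socket1 (a point): the same for the socket at carrier y = +20 mm
- socket2 (a point): the same for the socket at carrier y = -40 mm
- cam (a joint): angle of the steel cam disc (64 mm diameter, 84 to 94 mm above the table) with its knob, rad, counter-clockwise from above positive, range -0.3 to 6.58, starts 1.2 to 5.1. Its one V notch faces the follower (on the cam's +x side in the carrier's frame) at 0 and again at 6.283. Turns either way against about 0.1 N m and stays where left
- knob_grip (a point): on the cam's axis at mid-height of the black bar knob, 121 mm above the table. The bar is 46 mm long, 14 mm wide, from 98 to 134 mm above the table; the point's x axis lies along the bar to the red mark at one end, which points the way the notch points
- keeper (a joint): travel of the sprung red keeper bar (6 mm thick, 86 mm above the table, +x side of the sockets), m: about 0.011 while its roller rides on the cam's round land and the sockets are clear, 0 when the roller is down in the notch and the bar covers the collars' rims. A spring of 3 to 7 N presses it to 0; a plug not seated home blocks it
- follower (a point): the keeper's brass roller (10 mm diameter) that rides on the cam's rim
- timer_dial (a joint): dial of the fixed white bench timer near the front edge of the table (not the one at the back), rad, counter-clockwise from above positive, 0 to 5.24, starts between 0 and 0.3; turns very easily and stays
- dial_top (a point): centre of the top of the timer's black dial knob, 43 mm above the table; the knob is round, 24 mm in diameter and 14 mm tall, above a body of 64 mm diameter whose top is 28 mm above the table
Not all that is in view belongs to the job. Of the things that look like the part that bears timer_dial, the larger one is meant.

How it is judged:
On the way, in this order (a step that is already met when the one before it is completed fails the run):
1. every plug present stands seated in a socket, with the keeper still drawn back (((horizontal distance between plug0 and socket0 below 0.004 m and z of plug0 in the frame of socket0 below 0.005 m) or (horizontal distance between plug0 and socket1 below 0.004 m and z of plug0 in the frame of socket1 below 0.005 m) or (horizontal distance between plug0 and socket2 below 0.004 m and z of plug0 in the frame of socket2 below 0.005 m)) and angle between each of plug0, plug1, plug2's own z axis and vertical below 0.07 rad and ((horizontal distance between plug1 and socket0 below 0.004 m and z of plug1 in the frame of socket0 below 0.005 m) or (horizontal distance between plug1 and socket1 below 0.004 m and z of plug1 in the frame of socket1 below 0.005 m) or (horizontal distance between plug1 and socket2 below 0.004 m and z of plug1 in the frame of socket2 below 0.005 m)) and ((horizontal distance between plug2 and socket0 below 0.004 m and z of plug2 in the frame of socket0 below 0.005 m) or (horizontal distance between plug2 and socket1 below 0.004 m and z of plug2 in the frame of socket1 below 0.005 m) or (horizontal distance between plug2 and socket2 below 0.004 m and z of plug2 in the frame of socket2 below 0.005 m)) and value of joint keeper above 0.008 m), for 0.2 s.
2. the keeper's follower has dropped into the cam's notch (value of joint keeper below 0.0025 m), for 0.2 s.
3. the timer dial is wound a quarter turn (value of joint timer_dial above 1.45 rad), for 0.2 s.
At the end, for the whole second after the job is handed in: Every plug present stands in a socket of its own (tip within 4 mm sideways and 5 mm in height of the seat, within 0.07 rad of upright, at rest), the keeper has dropped into the notch (travel under 2.5 mm), and the timer dial reads over 1.45 rad (((horizontal distance between plug0 and socket0 below 0.004 m and z of plug0 in the frame of socket0 below 0.005 m) or (horizontal distance between plug0 and socket1 below 0.004 m and z of plug0 in the frame of socket1 below 0.005 m) or (horizontal distance between plug0 and socket2 below 0.004 m and z of plug0 in the frame of socket2 below 0.005 m)) and angle between each of plug0, plug1, plug2's own z axis and vertical below 0.07 rad and ((horizontal distance between plug1 and socket0 below 0.004 m and z of plug1 in the frame of socket0 below 0.005 m) or (horizontal distance between plug1 and socket1 below 0.004 m and z of plug1 in the frame of socket1 below 0.005 m) or (horizontal distance between plug1 and socket2 below 0.004 m and z of plug1 in the frame of socket2 below 0.005 m)) and ((horizontal distance between plug2 and socket0 below 0.004 m and z of plug2 in the frame of socket0 below 0.005 m) or (horizontal distance between plug2 and socket1 below 0.004 m and z of plug2 in the frame of socket1 below 0.005 m) or (horizontal distance between plug2 and socket2 below 0.004 m and z of plug2 in the frame of socket2 below 0.005 m)) and value of joint keeper below 0.0025 m and value of joint timer_dial above 1.45 rad and linear speed of each of plug0, plug1, plug2 below 0.02 m/s); the robot touches nothing.
Of plug0, plug1, plug2 only 2 to 3 are there at a start; the rules pass over those that are not, and their reading is None.
At some moment in a run one of plug0, plug1, plug2 may be knocked a few centimetres aside while the robot is not near it.
Once in a run the grip may slacken for a moment while it holds something.
It also fails if it takes over 210 s, if anything falls off the work surface, if the arm or the gripper's body presses on something with over 40 N, if the wrist force passes 120 N, or if a joint passes its speed limit or range.

## Robot

A 7-joint arm with a two-finger parallel gripper is mounted at the origin on a cart in front of the work surface, level with it; the furniture and walls round the work are solid. World frame = base frame: x ahead of the robot, y to its left, z up, the work surface at z = 0. Lengths are in m, angles in rad, forces in N, time in s.
With the tool pointing down it reaches from about 0.35 to 0.9 m from the base axis. Payload 8.1 kg.
Tool frame: the origin (TCP) lies midway between the tips of the shut fingers; the grasp point (between the pads) lies arm.tcp_to_grasp behind it (arm.tcp_to_grasp is the distance from the TCP to the grasp point, in m); z points along the fingers, y is the line along which they close (so a half turn about z gives the same grasp; the last joint's range is limited). The gripper opens to 92 mm and grips with 3 to 60 N. Pads are 19 mm wide; open, the fingers measure 130 mm over their backs; the gripper's body (75 mm by 190 mm) begins 47 mm behind the grasp point.
Start: joints at [-1.301, 0.434, 0.025, 1.573, -0.012, 1.134, -0.075], TCP at [0.228, 0.582, 0.227] pointing down, gripper open.
Joint ranges: [-2.62, 2.62], [-0.44, 2.09], [-1.27, 1.32], [0.08, 2.57], [-1.32, 4.46], [0.12, 2], [-2.74, 2.74]. Speed limits (rad/s): [2.22, 2.22, 3.01, 3.01, 3.14, 3.14, 3.14].

## Interface

Orientations are given as a rotation vector (axis times angle).
In Python, from cell import observe, get_image, arm gives the robot as it stands. The module is installed in compiled form; this text tells all that it offers.
- The arm moves only by the tool drive_tool, never from a script. Its argument "steps" is a list of rows, each a list of 5 numbers: the closure, from 0 (fully open) to 1 (shut), then the shift along the world's x, y, z in mm, then the turn about the world's z in rad. In form: [[hand, x, y, z, roll], ...]. A call has 1 to 20 rows; each row shifts and turns the commanded pose from where the row before left it; what a row does not reach is not made up. A row lasts 1/12 s, in which the tool goes at most 41.7 mm and 7.16 degrees, less where a joint would pass 70% of its speed; a pose out of reach is approached as far as the arm can. A call with a gripper value outside its range is refused whole. The fingers move at their own pace and stop on an object; "grip_force" is the grip in N (left out, the last holds). Time passes only in rows, so rows that do not move let the fingers close. It gives the time, the measured TCP pose, the force, the opening and the grip force at its end, in the units of the state.
- observe(): the state, without advancing time (a new reading comes with each control period).
- get_image(name): name is "scene" or "top"; returns a dict with "image" (400x640x3 uint8, red, green, blue), "vfov" (degrees; the focal length in pixels is half the picture's height over the tangent of half this angle, whatever the lens; pixels are square), "cx", "cy" (the principal point, pixels), "xyz" and "attitude" of the camera in the world. Camera axes: x right, y down, z forward; pixel columns grow to the right and rows downward; lengths in m; the calibration is good to about 2 mm. A picture is of the moment at which its call begins. There is no depth.
- arm.sign_off(): hands the job in; it is judged then, once.
The state is a dict: "clock": time; "joints": joint angles; "dq": joint speeds; "joint_efforts": joint torques, N m; "position": TCP position; "ee_rot": TCP orientation; "force": force on the tool from outside, world axes, zero at the start; "ft_torque": the same for the moment, N m; "width": opening from 0.0 (shut) to 1.0 (fully open); "gripper_force": force on a finger pad.
Only numpy, scipy, OpenCV 4.12 (cv2) and the standard library are available. Lean on these libraries where they do the work, as an engineer would, in place of code of your own. Each camera call takes 0.05 s, during which the arm holds its last target. There are 200 camera calls.

## Working session

There is one attempt and no reset: what is moved stays moved. The work goes in short steps, Python scripts to look and compute and a tool call to move; the robot and the scene stay as the last step left them, time stands still between calls to the robot, and variables do not carry over. Pictures are saved under pics/ and viewed, at most 14 in all, crops included, and the job is handed in when it is done.

Besides the shell and the picture viewer there is one more tool, called after "Request:" as name(argument=value, ...) on one line, values as JSON. drive_tool: Moves the arm, as the interface text tells. Its arguments: {"type":"object","properties":{"steps":{"type":"array"},"grip_force":{"type":"number"}},"required":["steps"]}

```bash
mkdir -p pics
cat > h.py <<'E'
import numpy as np, cv2
from cell import observe, get_image, arm
from scipy.spatial.transform import Rotation as R
def grab(n):
    d=get_image(n); return d
def Rm(d):
    a=np.array(d["attitude"],float)
    return a if a.shape==(3,3) else R.from_rotvec(a).as_matrix()
def ray(d,u,v,z):
    f=200/np.tan(np.radians(d["vfov"])/2)
    r=Rm(d)@np.array([(u-d["cx"])/f,(v-d["cy"])/f,1]); c=np.array(d["xyz"])
    return c+r*(z-c[2])/r[2]
def proj(d,p):
    f=200/np.tan(np.radians(d["vfov"])/2)
    q=Rm(d).T@(np.array(p)-np.array(d["xyz"])); return q[0]/q[2]*f+d["cx"],q[1]/q[2]*f+d["cy"]
def save(d,n,box=None,k=1):
    im=d["image"]
    if box: im=im[box[1]:box[3],box[0]:box[2]]
    cv2.imwrite("pics/"+n,cv2.resize(np.ascontiguousarray(im[...,::-1]),None,fx=k,fy=k,interpolation=cv2.INTER_CUBIC))
E
python3 - <<'E'
from h import *
for n in("scene","top"):
    d=grab(n); save(d,n+"0.png",k=1.25); print(n,{k:v for k,v in d.items() if k!="image"})
    np.save(n+"0.npy",d["image"])
print(observe()); print(arm.tcp_to_grasp)
E
```

```text
scene {'vfov': 53.599008427369306, 'cx': 321.8832447221478, 'cy': 196.15080883652846, 'xyz': array([-0.02870061, -0.59928623,  0.78882003]), 'attitude': array([-2.07549136,  1.21136657, -0.48174975])}
top {'vfov': 50.386630297304954, 'cx': 319.41760610042763, 'cy': 196.4739047292827, 'xyz': array([ 0.47401592, -0.24205888,  0.92850351]), 'attitude': array([-2.15935461,  2.16769664, -0.09070514])}
{'clock': 0.1, 'joints': array([-1.3005852 ,  0.4351171 ,  0.02498408,  1.57397827, -0.01159839,
        1.13399452, -0.07511146]), 'dq': array([ 0.00042611, -0.00287496, -0.00253569, -0.00332276, -0.0005321 ,
       -0.0017298 ,  0.00046045]), 'joint_efforts': array([ 3.95325740e-03, -6.69127750e+01,  9.88452137e-01, -3.15143466e+01,
       -6.04677550e-02,  3.74454609e-02,  5.70103487e-05]), 'position': array([0.2275404 , 0.58163508, 0.22605683]), 'ee_rot': array([-5.82339989e-01, -3.08702259e+00,  2.11523180e-03]), 'force': array([0.3276808 , 0.2204932 , 0.34800456]), 'ft_torque': array([ 0.01811071,  0.02451672, -0.05432988]), 'gripper_force': 0.0, 'width': 0.9984469165674668}
0.0188
```

View pics/scene0.png

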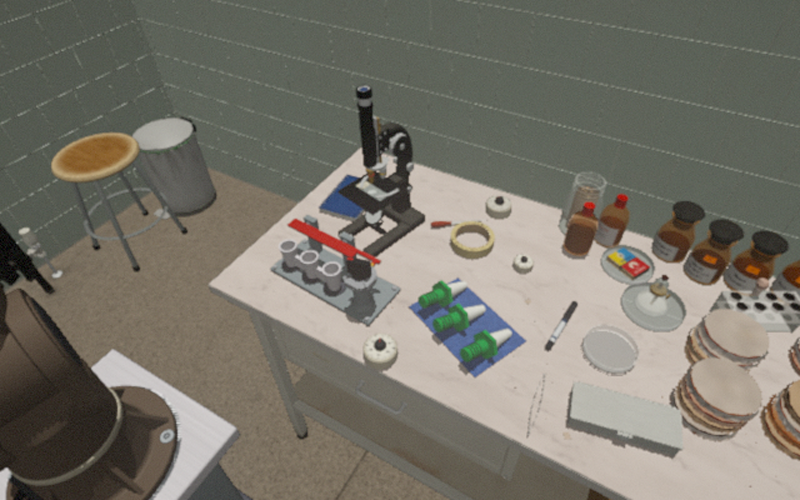

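View pics/top0.png

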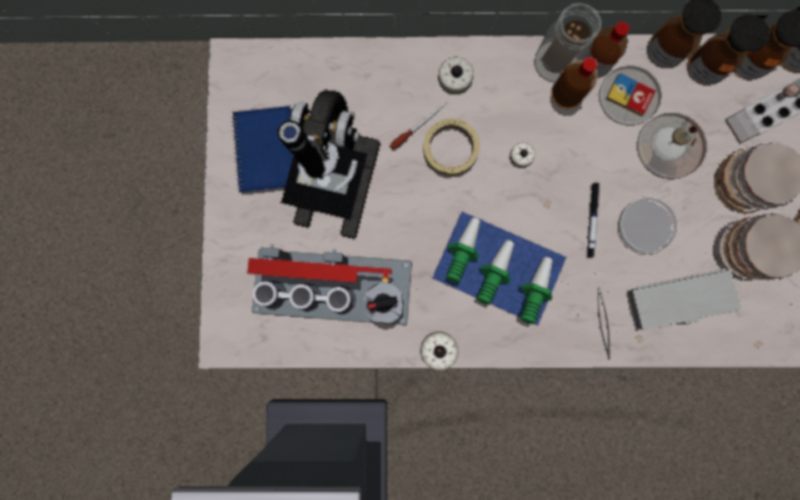

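The pictures show three plugs on the mat, at top-view pixels (370,200), (395,218) and (430,232) in full-resolution units. The carrier is at about (265,230), with the sockets at (212,235), (241,237) and (271,239) and the cam at (307,243).

There are three possible timers: front (351,280), back (365,59) and a small one (418,123). The front one is larger and sits by the front edge, so it fits the description. I'll measure next and confirm with a crop.

```bash
cat > m.py <<'E'
from h import *
def green(d,amin=60):
    hsv=cv2.cvtColor(d["image"],cv2.COLOR_RGB2HSV)
    m=cv2.inRange(hsv,(45,110,30),(80,255,255)); m=cv2.morphologyEx(m,cv2.MORPH_CLOSE,np.ones((5,5)))
    n,l,s,c=cv2.connectedComponentsWithStats(m)
    return [(c[i],s[i],np.argwhere(l==i)[:,::-1]) for i in range(1,n) if s[i,4]>amin]
def plugs(d,zc=.032):
    out=[]
    for c,s,p in green(d):
        w=np.array([ray(d,u,v,zc)[:2] for u,v in p]); mu=w.mean(0)
        e=np.linalg.eigh(np.cov((w-mu).T))[1][:,1]; e=e*np.sign(e[0])
        t=(w-mu)@e; out.append((mu,np.degrees(np.arctan2(e[1],e[0])),t.min(),t.max(),s))
    return out
E
python3 - <<'E'
from m import *
d=grab("top"); np.set_printoptions(precision=4,suppress=True)
for o in plugs(d): print(*o)
save(d,"car.png",(195,190,375,305),4.2)
R0=R.from_rotvec(observe()["ee_rot"]).as_matrix(); print("tool y",R0[:,1])
print("timer cand", [ray(d,u/1.25,v/1.25,z) for u,v,z in((440,351,.043),(457,72,.043),(522,154,.03))])
g=cv2.cvtColor(d["image"],cv2.COLOR_RGB2GRAY)
E
```

```text
[ 0.5379 -0.3304] -21.357197858788027 -0.03717937586621642 0.026741463554650978 [358 194  24  32 420]
[ 0.5006 -0.3828] -26.14981203083623 -0.036257168738547556 0.02763413771180831 [382 212  26  31 430]
[ 0.469 -0.452] -19.461747284239475 -0.03575042688053938 0.02731220259569929 [417 227  23  31 440]
tool y [ 0.3643  0.9313 -0.0012]
timer cand [array([ 0.3878, -0.2951,  0.043 ]), array([ 0.8628, -0.3295,  0.043 ]), array([ 0.7207, -0.4406,  0.03  ])]
```

View pics/car.png

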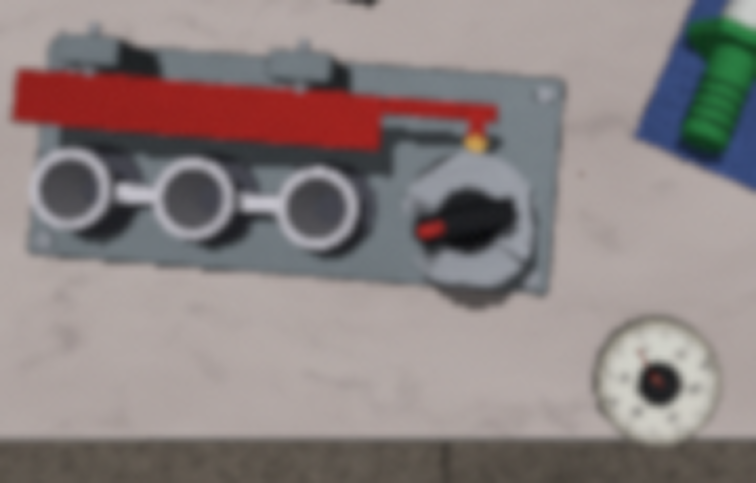

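Confirmed: the crop shows sockets at (71,189), (194,199) and (317,208), the cam knob at (470,220) with its red mark at (430,230), the brass roller at (476,143), and the large front timer at (657,383).

Run:
```python
from m import *
np.set_printoptions(precision=4,suppress=True)
d=grab("top"); s=grab("scene")
c=lambda x,y,z: ray(d,x/4.2+195-.4,y/4.2+190-.4,z)
S=[c(71,189,.068),c(194,199,.068),c(317,208,.068)]; K=c(470,220,.134); r=c(430,230,.134)
print(*S,"cam",K,"mark",r-K,"roller",c(476,143,.09)); 
print([np.linalg.norm(S[i+1]-S[i]) for i in(0,1)], "yaw", np.degrees(np.arctan2(*(S[2]-S[0])[:2])))
v=(S[2]-S[0])/np.linalg.norm(S[2]-S[0]); print("cam from S", S[1]+v*.135)
D=c(657,383,.043);print("dial",D)
print("scene proj *1.25",[np.array(proj(s,p))*1.25 for p in S+[D,K]])
save(s,"sc1.png",(200,170,430,300),3.4)
for o in plugs(d):
    a=np.radians(o[1]); e=np.array([np.cos(a),np.sin(a)]); print("grip",o[0]+e*(o[2]+.018),"end",o[0]+e*o[2], o[1])
# mat yaw
h=cv2.cvtColor(d["image"],cv2.COLOR_RGB2HSV); m=cv2.inRange(h,(100,60,30),(130,255,255)); m[:, :330]=0
for q in cv2.findContours(m,0,2)[0]:
    if cv2.contourArea(q)>800:
        b=cv2.boxPoints(cv2.minAreaRect(q)); print(np.array([ray(d,*p,.003)[:2] for p in b]))
```

```text
[ 0.4829 -0.0105  0.068 ] [ 0.4779 -0.07    0.068 ] [ 0.4734 -0.1294  0.068 ] cam [ 0.4679 -0.2059  0.134 ] mark [-0.0043  0.0177  0.    ] roller [ 0.5035 -0.2067  0.09  ]
[np.float64(0.059730102909756395), np.float64(0.059497273699349956)] yaw -175.44078842920243
cam from S [ 0.4671 -0.2046  0.068 ]
dial [ 0.3878 -0.2931  0.043 ]
scene proj *1.25 [array([287.3763, 244.5202]), array([308.5999, 255.8795]), array([330.9636, 267.619 ]), array([378.7791, 339.9798]), array([358.8123, 259.8809])]
grip [ 0.52   -0.3234] end [ 0.5032 -0.317 ] -21.101137452877467
grip [ 0.4841 -0.3748] end [ 0.4679 -0.3671] -25.612887420400135
grip [ 0.4522 -0.4461] end [ 0.4353 -0.4401] -19.437726085184224
[[ 0.5091 -0.285 ]
 [ 0.6263 -0.3374]
 [ 0.5448 -0.5177]
 [ 0.4299 -0.4638]]
```

View pics/sc1.png

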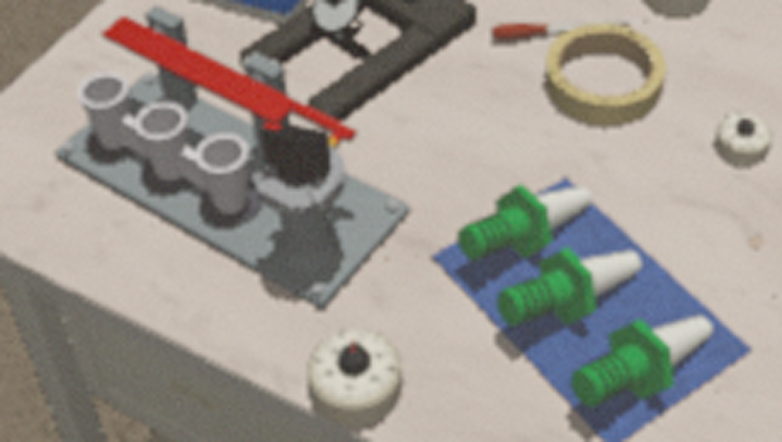

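Request:
drive_tool(steps=[[0, 40, -40, 0, 0], [0, 40, -40, 0, 0], [0, 40, -40, 0, 0], [0.3, 35, -40, 0, 0], [0.5, 35, -40, 0, 0], [0.5, 30, -40, 0, 0], [0.5, 20, -40, 0, 0], [0.5, 0, -40, 0, 0], [0.5, 0, -40, 0, 0], [0.5, 0, -40, 0, 0], [0.5, 0, -40, 0, 0], [0.5, 0, -40, 0, 0], [0.5, 0, -40, 0, 0], [0.5, 0, -40, 0, 0], [0.5, 0, -40, 0, 0], [0.5, 0, -40, 0, 0], [0.5, 0, -40, 0, 0], [0.5, 0, -40, 0, 0], [0.5, 0, 0, 0, 0], [0.5, 0, 0, 0, 0]])

```text
clock: 1.92
position: [0.4143, -0.0818, 0.2269]
ee_rot: [0.59, 3.085, -0.0]
force: [1.8, 0.2, -0.6]
width: 0.501
gripper_force: 0.0
```

Request:
drive_tool(steps=[[0.5, 18, -40, 0, 0], [0.5, 18, -40, 0, 0], [0.5, 18, -40, 0, 0], [0.5, 18, -40, 0, 0], [0.5, 18, -40, 0, 0], [0.5, 16, -30, 0, 0], [0.5, 0, -11, 0, 0], [0.5, 0, 0, -30, 0], [0.5, 0, 0, -30, 0], [0.5, 0, 0, -30, 0], [0.5, 0, 0, -20, 0], [0.5, 0, 0, 0, 0], [0.5, 0, 0, 0, 0]])

```text
clock: 3.0
position: [0.516, -0.309, 0.1161]
ee_rot: [-0.58, -3.085, -0.002]
force: [-0.0, 0.3, 0.1]
width: 0.502
gripper_force: 0.0
```

Run:
```python
from m import *
np.set_printoptions(precision=4,suppress=True)
d=grab("top"); s=grab("scene")
for o in plugs(d):
    a=np.radians(o[1]); e=np.array([np.cos(a),np.sin(a)]); print("grip",o[0]+e*(o[2]+.018), o[1])
im=np.hstack([cv2.resize(d["image"][150:300,300:470],None,fx=2.3,fy=2.3),cv2.resize(s["image"][170:320,290:460],None,fx=2.3,fy=2.3)])
cv2.imwrite("pics/g1.png",im[...,::-1])
```

```text
grip [ 0.4494 -0.4511] -35.35882428830439
```

View pics/g1.png

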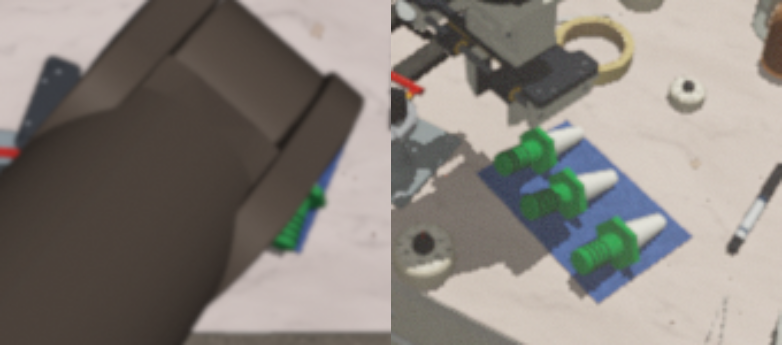

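The scene view shows the gripper above plug A and all three plugs undisturbed. The arm blocks the top view. I'll keep descending.

Request:
drive_tool(steps=[[0.5, 4, -14, 0, 0], [0.5, 0, 0, -20, 0], [0.5, 0, 0, -20, 0], [0.5, 0, 0, -20, 0], [0.5, 0, 0, -20, 0], [0.5, 0, 0, -16, 0], [0.5, 0, 0, 0, 0], [0.5, 0, 0, 0, 0]])

```text
clock: 3.77
position: [0.5207, -0.3247, 0.0218]
ee_rot: [0.582, 3.086, -0.0]
force: [-0.3, 0.0, 1.0]
width: 0.501
gripper_force: 0.0
```

Run:
```python
from m import *
s=grab("scene"); save(s,"g2.png",(270,160,430,280),4)
```

```text
(no output)
```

View pics/g2.png

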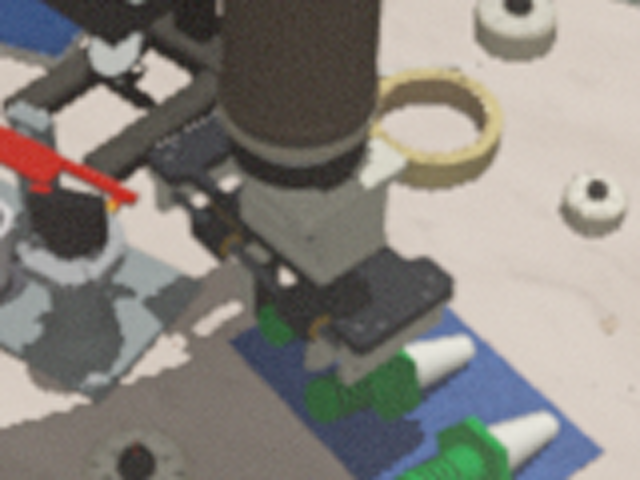

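The gripper straddles plug A's head, with one end of it visible at (275,325). Next I'll close lightly and lift.

Request:
drive_tool(steps=[[0.5, 0, 0, -3, 0], [0.8, 0, 0, 0, 0], [0.9, 0, 0, 0, 0], [0.9, 0, 0, 0, 0], [0.9, 0, 0, 0, 0], [0.9, 0, 0, 0, 0], [0.9, 0, 0, 0, 0], [0.9, 0, 0, 0, 0]], grip_force=6)

```text
clock: 4.48
position: [0.5201, -0.3247, 0.0179]
ee_rot: [0.583, 3.087, 0.0]
force: [-0.4, 0.3, 1.5]
width: 0.283
gripper_force: 6.0
```

Request:
drive_tool(steps=[[0.9, 0, 0, 10, 0], [0.9, 0, 0, 10, 0], [0.9, 0, 0, 15, 0], [0.9, 0, 0, 20, 0], [0.9, 0, 0, 20, 0], [0.9, 0, 0, 20, 0], [0.9, 0, 0, 20, 0], [0.9, 0, 0, 20, 0], [0.9, 0, 0, 20, 0], [0.9, 0, 0, 20, 0], [0.9, 0, 0, 0, 0], [0.9, 0, 0, 0, 0]])

```text
clock: 5.48
position: [0.5205, -0.325, 0.1945]
ee_rot: [0.582, 3.084, -0.001]
force: [0.9, 0.3, -1.2]
width: 0.281
gripper_force: 6.0
```

Run:
```python
from m import *
s=grab("scene"); save(s,"g3.png",(270,120,430,280),3.5)
```

```text
(no output)
```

View pics/g3.png

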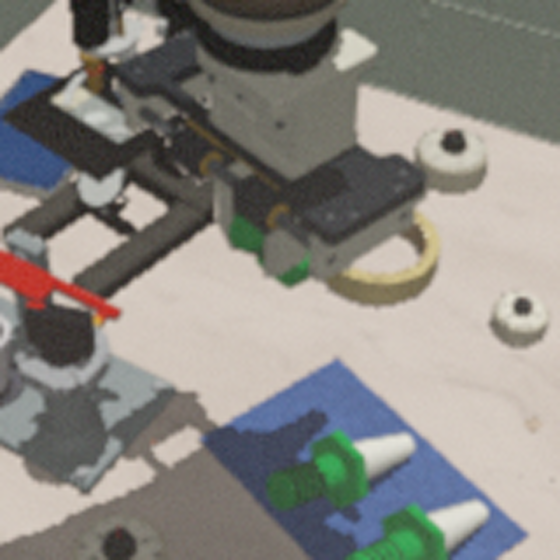

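The plug is held but still lies tilted in the pads, with its head end at (245,235) and collar at (290,270). I'll lower it a little and slacken the grip so it swings down.

Request:
drive_tool(steps=[[0.9, 0, 0, -20, 0], [0.9, 0, 0, -20, 0], [0.9, 0, 0, -20, 0], [0.9, 0, 0, 0, 0], [0.9, 0, 0, 0, 0], [0.9, 0, 0, 0, 0], [0.9, 0, 0, 0, 0], [0.9, 0, 0, 0, 0]], grip_force=3)

```text
clock: 6.2
position: [0.5206, -0.325, 0.1338]
ee_rot: [0.582, 3.086, -0.001]
force: [-0.2, 0.3, 0.1]
width: 0.284
gripper_force: 3.0
```

Run:
```python
from m import *
s=grab("scene"); save(s,"g4.png",(270,120,430,280),3.5)
```

```text
(no output)
```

View pics/g4.png

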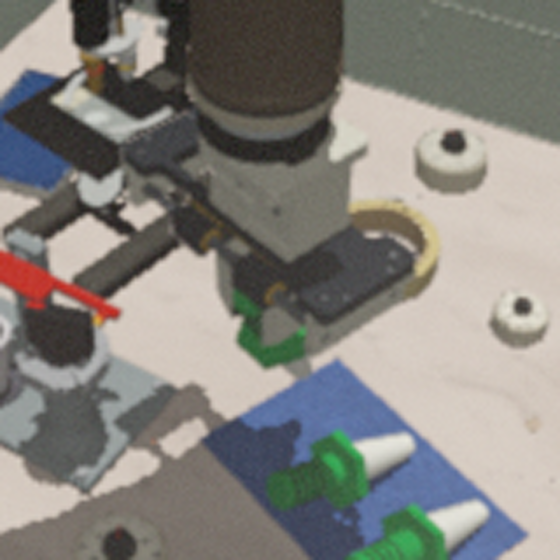

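The plug has swung most of the way down: collar at (270,338), tip at (303,368). I'll jolt it vertically to finish the swing, then measure the tilt.

Request:
drive_tool(steps=[[0.9, 0, 0, 30, 0], [0.9, 0, 0, 0, 0], [0.9, 0, 0, -25, 0], [0.9, 0, 0, 30, 0], [0.9, 0, 0, 0, 0], [0.9, 0, 0, -25, 0], [0.9, 0, 0, 30, 0], [0.9, 0, 0, 0, 0], [0.9, 0, 0, 0, 0], [0.9, 0, 0, 0, 0]])

```text
clock: 7.08
position: [0.5205, -0.3249, 0.1733]
ee_rot: [0.582, 3.085, -0.001]
force: [0.8, -0.5, -0.8]
width: 0.282
gripper_force: 3.0
```

```bash
cat > tilt.py <<'E'
from m import *
def tilt(s,yaw,name=None,dbg=True):
    """white tip blob below gripper -> tilt of the plug in vertical plane of yaw through the grasp point"""
    p=observe()["position"]; g=np.array(p)+[0,0,.0188]
    f=200/np.tan(np.radians(s["vfov"])/2); a=np.radians(yaw); e=np.array([np.cos(a),np.sin(a),0]); n=np.array([-e[1],e[0],0])
    c=np.array(s["xyz"])
    def hit(u,v):
        r=Rm(s)@np.array([(u-s["cx"])/f,(v-s["cy"])/f,1]); q=c+r*((g-c)@n)/(r@n); return (q-g)@e,q[2]-g[2]
    best=None
    for ce,st,px in green(s,40):
        x=hit(*ce)
        if np.hypot(*x)<.08: print("green",ce,st[4],np.round(x,4),"angle from down deg",np.degrees(np.arctan2(x[0],-x[1])))
    u,v=proj(s,g); print("grasp px",u,v, "hang tip px",proj(s,g-[0,0,.1]),"hang collar px",proj(s,g-[0,0,.036]),"width",observe()["width"])
    if name:
        u=int(u);v=int(v);save(s,name,(u-60,v-40,u+60,v+80),4)
E
python3 -c "
from tilt import *
tilt(grab('scene'),-21.4,'t1.png')"
```

```text
green [344.0955414  208.75159236] 157 [ 0.0012 -0.0493] angle from down deg 1.4359474809242245
grasp px 344.10339837359606 193.29328565987802 hang tip px (np.float64(343.2766350916404), np.float64(223.957790073993)) hang collar px (np.float64(343.79056322172875), np.float64(204.89628630672934)) width 0.2842957521786445
```

View pics/t1.png

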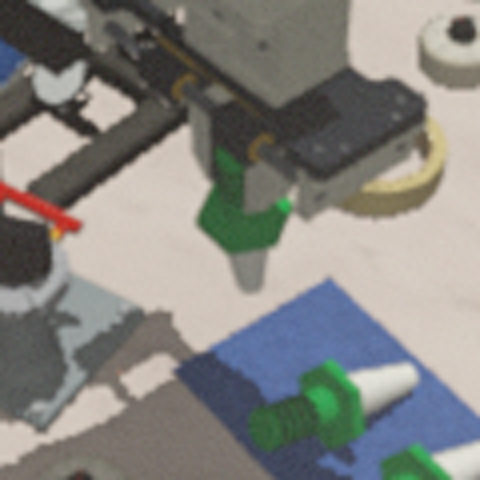

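The plug now hangs upright, with its tip at about (248,288) in the crop. I'll firm up the grip and carry it to socket0.

Request:
drive_tool(steps=[[0.9, 0, 0, 0, 0], [0.9, 0, 0, 20, 0], [0.9, 0, 0, 30, 0], [0.9, -4, 30, 30, 0], [0.9, -4, 30, 0, 0], [0.9, -4, 30, 0, 0], [0.9, -4, 30, 0, 0], [0.9, -4, 30, 0, 0], [0.9, -4, 30, 0, 0], [0.9, -4, 30, 0, 0], [0.9, -4, 30, 0, 0], [0.9, -3, 30, 0, 0], [0.9, -3, 25, 0, 0], [0.9, 0, 15, 0, 0], [0.9, 0, 4, 0, 0], [0.9, 0, 0, 0, 0], [0.9, 0, 0, 0, 0]], grip_force=8)

```text
clock: 8.55
position: [0.4821, -0.0123, 0.252]
ee_rot: [0.583, 3.087, -0.001]
force: [-0.0, -0.2, -0.7]
width: 0.279
gripper_force: 8.0
```

```bash
python3 -c "
from tilt import *
tilt(grab('scene'),-21.4,'t2.png'); print(observe()['position'])"
```

```text
green [217.41596639 148.21008403] 238 [-0.0017 -0.0452] angle from down deg -2.1113771797806637
grasp px 213.95028182665115 131.9061742025286 hang tip px (np.float64(222.66731562316562), np.float64(165.91456661611414)) hang collar px (np.float64(217.24241347362323), np.float64(144.75000474637454)) width 0.2809515111368461
[ 0.48217315 -0.01273068  0.25202897]
```

View pics/t2.png

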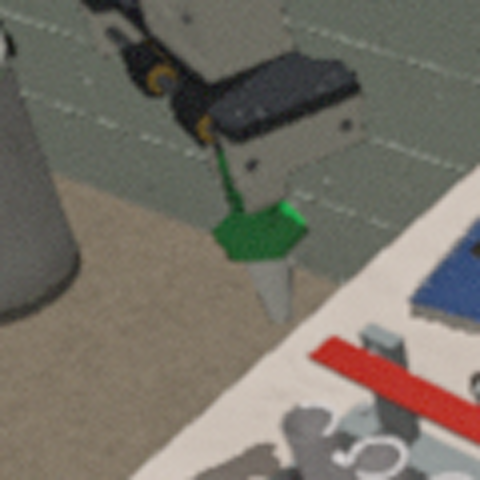

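The tip is at about (223,171), which is vertical. I'll nudge it by (+1, +2) mm and descend.

Request:
drive_tool(steps=[[0.9, 1, 2, -20, 0], [0.9, 0, 0, -25, 0], [0.9, 0, 0, -25, 0], [0.9, 0, 0, -20, 0], [0.9, 0, 0, -12, 0], [0.9, 0, 0, -8, 0], [0.9, 0, 0, -8, 0], [0.9, 0, 0, -6, 0], [0.9, 0, 0, -5, 0], [0.9, 0, 0, -5, 0], [0.9, 0, 0, 0, 0]], grip_force=4)

```text
clock: 9.52
position: [0.483, -0.0093, 0.1176]
ee_rot: [-0.582, -3.087, 0.0]
force: [-0.6, 0.5, -1.7]
width: 0.28
gripper_force: 4.0
```

Request:
drive_tool(steps=[[0.9, 0, 0, -4, 0], [0.9, 0, 0, -4, 0], [0.9, 0, 0, -3, 0], [0.9, 0, 0, -2, 0], [0.9, 0, 0, -2, 0], [0.9, 0, 0, 0, 0]])

```text
clock: 10.02
position: [0.4837, -0.0097, 0.1032]
ee_rot: [0.583, 3.086, -0.0]
force: [1.2, -2.8, -0.0]
width: 0.281
gripper_force: 4.0
```

```bash
python3 -c "
from tilt import *
tilt(grab('scene'),-21.4,'t3.png'); print(observe()['position'],observe()['force'])"
```

```text
green [229.16197183 194.14788732] 142 [-0.001 -0.049] angle from down deg -1.18155874679297
grasp px 225.92279451958353 180.0488885595078 hang tip px (np.float64(232.98203699386573), np.float64(207.49530321663235)) hang collar px (np.float64(228.57583909941982), np.float64(190.36395592081527)) width 0.28247119120224784
[ 0.48364022 -0.00971416  0.10318134] [ 1.09663628 -2.94000584 -0.0430436 ]
```

View pics/t3.png

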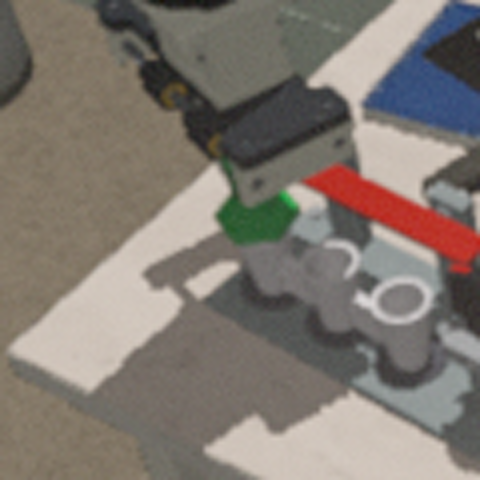

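The plug is in the cup and nearly home. The side force says to shift slightly in -y. I'll ease it down and then release.

Request:
drive_tool(steps=[[0.9, 0, -1, -2, 0], [0.9, 0, 0, -2, 0], [0.9, 0, 0, -2, 0], [0.9, 0, 0, 0, 0], [0.6, 0, 0, 0, 0], [0.58, 0, 0, 0, 0], [0.58, 0, 0, 0, 0], [0.58, 0, 0, 15, 0], [0.58, 0, 0, 30, 0], [0.58, 0, 0, 40, 0], [0.58, 0, 0, 40, 0], [0.58, 0, 0, 0, 0]])

```text
clock: 11.07
position: [0.4866, -0.0105, 0.2286]
ee_rot: [0.581, 3.078, 0.005]
force: [2.2, 0.5, 0.6]
width: 0.418
gripper_force: 0.0
```

```bash
python3 -c "
from tilt import *
s=grab('scene')
for c,st,p in green(s): print(c,st)
print([proj(s,(.4829,-.0105,z)) for z in (.074,.132)])
save(s,'t4.png',(180,130,440,290),2.4)"
```

```text
[228.33699634 189.46153846] [220 176  19  24 273]
[363.08366534 253.96015936] [348 243  27  20 251]
[384.21671827 276.36842105] [369 264  29  23 323]
[(np.float64(229.48323560894943), np.float64(193.96033835500538)), (np.float64(225.21265016077422), np.float64(177.3590704178714))]
```

View pics/t4.png

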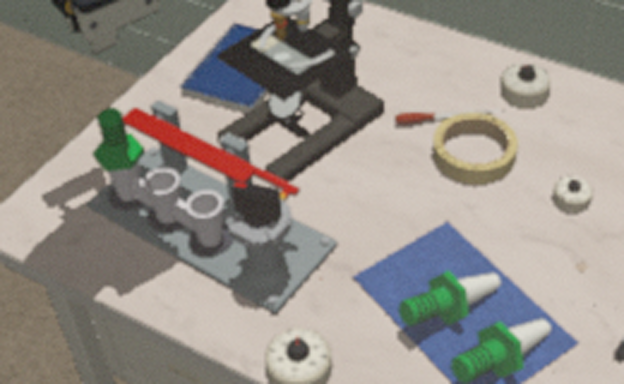

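Plug A stands in socket0 with its head top at about (227,177), where a seated plug should be. The other two plugs still lie on the mat at (363,254) and (384,276). I'll re-measure them numerically from the top view.

```bash
cat > pm.py <<'E'
from m import *
np.set_printoptions(precision=4,suppress=True)
d=grab("top"); s=grab("scene")
for o in plugs(d):
    a=np.radians(o[1]); e=np.array([np.cos(a),np.sin(a)]); print("grip",o[0]+e*(o[2]+.022), o[1], o[3]-o[2], o[4])
for c,st,p in green(s): print("scene",c,st)
print(observe()["position"],observe()["clock"])
E
python3 pm.py
```

```text
grip [ 0.4878 -0.3765] -26.162623273761838 0.06383918101167294 [382 212  26  31 428]
grip [ 0.456  -0.4474] -19.486680736350177 0.0630699565895243 [417 227  23  31 438]
scene [228.3345 189.3709] [220 176  19  24 275]
scene [362.7063 253.8452] [348 243  27  21 252]
scene [384.1277 276.6137] [369 264  29  23 321]
[ 0.483  -0.01    0.2221] 11.2167
```

Request:
drive_tool(steps=[[0.5, 0, -30, 0, 0], [0.5, 0, -40, 0, -0.08], [0.5, 1, -40, 0, 0], [0.5, 1, -40, 0, 0], [0.5, 1, -40, 0, 0], [0.5, 1, -40, 0, 0], [0.5, 1, -40, 0, 0], [0.5, 0, -40, 0, 0], [0.5, 0, -36, 0, 0], [0.5, 0, -20, -20, 0], [0.5, 0, 0, -30, 0], [0.5, 0, 0, -30, 0], [0.5, 0, 0, 0, 0], [0.5, 0, 0, 0, 0]])

```text
clock: 12.38
position: [0.4865, -0.375, 0.1397]
ee_rot: [-0.705, -3.056, -0.003]
force: [0.2, -0.0, 0.9]
width: 0.5
gripper_force: 0.0
```

Request:
drive_tool(steps=[[0.5, 1, -1, -25, 0], [0.5, 0, 0, -30, 0], [0.5, 0, 0, -30, 0], [0.5, 0, 0, -20, 0], [0.5, 0, 0, -12, 0], [0.5, 0, 0, -4, 0], [0.5, 0, 0, 0, 0], [0.8, 0, 0, 0, 0], [0.9, 0, 0, 0, 0], [0.9, 0, 0, 0, 0], [0.9, 0, 0, 0, 0], [0.9, 0, 0, 0, 0], [0.9, 0, 0, 0, 0], [0.9, 0, 0, 0, 0]], grip_force=6)

```text
clock: 13.55
position: [0.4891, -0.3776, 0.0214]
ee_rot: [0.706, 3.061, -0.0]
force: [-2.5, -0.4, 2.8]
width: 0.285
gripper_force: 6.0
```

Request:
drive_tool(steps=[[0.9, 0, 0, 10, 0], [0.9, 0, 0, 15, 0], [0.9, 0, 0, 20, 0], [0.9, 0, 0, 20, 0], [0.9, 0, 0, 20, 0], [0.9, 0, 0, 20, 0], [0.9, 0, 0, 20, 0], [0.9, 0, 0, 0, 0]])

```text
clock: 14.22
position: [0.4906, -0.3787, 0.1504]
ee_rot: [0.704, 3.056, -0.003]
force: [0.6, -1.0, -1.5]
width: 0.28
gripper_force: 6.0
```

Request:
drive_tool(steps=[[0.9, 0, 0, 0, 0], [0.9, 0, 0, 0, 0], [0.9, 0, 0, 0, 0], [0.9, 0, 0, 30, 0], [0.9, 0, 0, 0, 0], [0.9, 0, 0, -25, 0], [0.9, 0, 0, 30, 0], [0.9, 0, 0, 0, 0], [0.9, 0, 0, -25, 0], [0.9, 0, 0, 30, 0], [0.9, 0, 0, 0, 0], [0.9, 0, 0, 0, 0], [0.9, 0, 0, 0, 0]], grip_force=3)

```text
clock: 15.3
position: [0.4892, -0.3774, 0.1858]
ee_rot: [0.705, 3.061, -0.0]
force: [-0.2, 0.8, -1.5]
width: 0.284
gripper_force: 3.0
```

```bash
python3 -c "
from tilt import *
tilt(grab('scene'),-26); print(observe()['position'])"; python3 pm.py
```

```text
green [358.85889571 223.65644172] 163 [ 0.0002 -0.0519] angle from down deg 0.19130339233552057
grasp px 359.94797127336005 206.85094526992992 hang tip px (np.float64(357.80917224203733), np.float64(238.07923042199752)) hang collar px (np.float64(359.13645303488545), np.float64(218.69980184132785)) width 0.28072862705645163
[ 0.48901835 -0.37716324  0.18553499]
grip [ 0.4831 -0.0021] 85.61798266661404 0.054436519880656994 [197 222  26  26 500]
scene [229.1125 193.5813] [220 186  19  14 160]
scene [358.6774 223.7419] [348 215  24  16 155]
scene [388.1165 274.797 ] [378 264  20  22 266]
[ 0.4889 -0.377   0.1855] 15.45
```

Request:
drive_tool(steps=[[0.9, 0, 0, 20, 0], [0.9, 0, 0, 30, 0], [0.9, -1, 30, 18, 0], [0.9, -1, 30, 0, 0], [0.9, -1, 30, 0, 0], [0.9, -1, 30, 0, 0], [0.9, -1, 30, 0, 0], [0.9, -1, 30, 0, 0], [0.9, -1, 30, 0, 0], [0.9, -1, 30, 0, 0], [0.9, -1, 30, 0, 0], [0.9, -2, 22, 0, 0], [0.9, 0, 12, 0, 0], [0.9, 0, 3, 0, 0], [0.9, 0, 0, 0, 0], [0.9, 0, 0, 0, 0]], grip_force=8)

```text
clock: 16.78
position: [0.4781, -0.0713, 0.254]
ee_rot: [0.706, 3.061, -0.001]
force: [-0.1, -0.3, -1.5]
width: 0.283
gripper_force: 8.0
```

```bash
cat >> tilt.py <<'E'
def tip(s):
    "lowest pale pixels under the green collar nearest the grasp"
    g=np.array(observe()["position"])+[0,0,.0188]; u,v=proj(s,g-[0,0,.08]); u=int(u);v=int(v)
    h=cv2.cvtColor(s["image"],cv2.COLOR_RGB2HSV)[v-12:v+25,u-18:u+18]
    print(h[...,1].astype(int)[::3,::3]); print(h[...,2].astype(int)[::3,::3]); print("origin",u-18,v-12)
E
python3 -c "
from tilt import *
tilt(grab('scene'),-26); print(observe()['position'])
"; python3 pm.py
```

```text
green [236.64516129 155.37327189] 217 [ 0.0001 -0.0439] angle from down deg 0.10322284424571365
grasp px 233.1681744511095 139.62951692920265 hang tip px (np.float64(240.68017020949623), np.float64(173.98634513676137)) hang collar px (np.float64(236.00900916847337), np.float64(152.6223451322234)) width 0.27922286859749446
[ 0.47808877 -0.07163941  0.25402624]
grip [ 0.456  -0.4474] -19.437726085184224 0.06305555914882538 [417 227  23  31 439]
scene [236.871 155.424] [226 148  23  15 217]
scene [228.1719 189.6445] [220 176  19  24 256]
scene [384.1898 276.2289] [370 264  28  24 332]
[ 0.4781 -0.0716  0.2541] 16.9333
```

Request:
drive_tool(steps=[[0.9, 0, 1, -20, 0], [0.9, 0, 0, -25, 0], [0.9, 0, 0, -25, 0], [0.9, 0, 0, -20, 0], [0.9, 0, 0, -12, 0], [0.9, 0, 0, -8, 0], [0.9, 0, 0, -8, 0], [0.9, 0, 0, -6, 0], [0.9, 0, 0, -5, 0], [0.9, 0, 0, -5, 0], [0.9, 0, 0, -4, 0], [0.9, 0, 0, -4, 0], [0.9, 0, 0, -4, 0], [0.9, 0, 0, -2, 0], [0.9, 0, 0, 0, 0], [0.9, 0, 0, 0, 0]], grip_force=4)

```text
clock: 18.27
position: [0.478, -0.0693, 0.106]
ee_rot: [-0.705, -3.061, 0.0]
force: [-0.2, 0.4, -1.6]
width: 0.278
gripper_force: 4.1
```

```bash
python3 -c "
from tilt import *
tilt(grab('scene'),-26); print(observe()['position'])
"
```

```text
green [230.21895425 192.17973856] 306 [-0.0334  0.0057] angle from down deg -99.63391762139565
grasp px 243.15453170893286 188.36982796639052 hang tip px (np.float64(249.2356290029872), np.float64(215.97522777557765)) hang collar px (np.float64(245.4426059269057), np.float64(198.756638195852)) width 0.2809471339420764
[ 0.47811529 -0.0693351   0.10609625]
```

Force is still just the plug's weight, so it isn't touching the seat yet. I'll lower a few more millimetres and release.

Request:
drive_tool(steps=[[0.9, 0, 0, -2, 0], [0.9, 0, 0, -2, 0], [0.9, 0, 0, -2, 0], [0.9, 0, 0, 0, 0], [0.9, 0, 0, 0, 0]])

```text
clock: 18.73
position: [0.4781, -0.0693, 0.0999]
ee_rot: [-0.705, -3.061, 0.0]
force: [-0.6, -0.2, -1.0]
width: 0.282
gripper_force: 4.0
```

Request:
drive_tool(steps=[[0.9, 0, 0, -2, 0], [0.9, 0, 0, 0, 0], [0.6, 0, 0, 0, 0], [0.58, 0, 0, 0, 0], [0.58, 0, 0, 0, 0], [0.58, 0, 0, 15, 0], [0.58, 0, 0, 30, 0], [0.58, 0, 0, 40, 0], [0.58, 0, 0, 40, 0], [0.58, 0, 0, 0, 0], [0.58, 0, 0, 0, 0]])

```text
clock: 19.65
position: [0.4797, -0.0693, 0.2253]
ee_rot: [0.704, 3.057, 0.003]
force: [-0.2, 0.6, 0.4]
width: 0.418
gripper_force: 0.0
```

```bash
python3 pm.py
```

```text
grip [ 0.456  -0.4474] -19.486680736350177 0.0630699565895243 [417 227  23  31 438]
scene [237.3973 194.6141] [220 176  37  34 526]
scene [384.0875 276.3499] [370 264  28  24 343]
[ 0.4777 -0.069   0.2227] 19.75
```

Request:
drive_tool(steps=[[0.5, 0, -30, 0, 0], [0.5, -2, -40, 0, 0.08], [0.5, -3, -40, 0, 0], [0.5, -3, -40, 0, 0], [0.5, -3, -40, 0, 0], [0.5, -3, -40, 0, 0], [0.5, -3, -40, 0, 0], [0.5, -3, -40, 0, 0], [0.5, -2, -40, 0, 0], [0.5, 0, -28, -20, 0], [0.5, 0, 0, -30, 0], [0.5, 0, 0, -30, 0], [0.5, 0, 0, 0, 0], [0.5, 0, 0, 0, 0]])

```text
clock: 20.92
position: [0.4547, -0.4459, 0.1406]
ee_rot: [-0.582, -3.082, -0.004]
force: [0.3, -0.6, 1.3]
width: 0.5
gripper_force: 0.0
```

```bash
python3 pm.py
```

```text
grip [ 0.478  -0.0656] 85.44186949462181 0.1181857324301055 [ 197  222   56   29 1031]
scene [238.4806 196.2427] [220 184  37  26 412]
scene [388.4483 274.8582] [380 264  18  23 261]
[ 0.4565 -0.4475  0.144 ] 21.0167
```

Request:
drive_tool(steps=[[0.5, 0, 0, -25, 0], [0.5, 0, 0, -30, 0], [0.5, 0, 0, -30, 0], [0.5, 0, 0, -20, 0], [0.5, 0, 0, -12, 0], [0.5, 0, 0, -8, 0], [0.5, 0, 0, 0, 0], [0.8, 0, 0, 0, 0], [0.9, 0, 0, 0, 0], [0.9, 0, 0, 0, 0], [0.9, 0, 0, 0, 0], [0.9, 0, 0, 0, 0], [0.9, 0, 0, 0, 0], [0.9, 0, 0, 0, 0]], grip_force=6)

```text
clock: 22.18
position: [0.456, -0.4478, 0.0185]
ee_rot: [0.583, 3.087, -0.001]
force: [-1.6, -0.6, 3.6]
width: 0.283
gripper_force: 5.9
```

Request:
drive_tool(steps=[[0.9, 0, 0, 10, 0], [0.9, 0, 0, 15, 0], [0.9, 0, 0, 20, 0], [0.9, 0, 0, 20, 0], [0.9, 0, 0, 20, 0], [0.9, 0, 0, 20, 0], [0.9, 0, 0, 20, 0], [0.9, 0, 0, 0, 0]])

```text
clock: 22.85
position: [0.4575, -0.4486, 0.1475]
ee_rot: [0.581, 3.082, -0.004]
force: [-0.2, -1.8, -0.7]
width: 0.275
gripper_force: 6.0
```

Request:
drive_tool(steps=[[0.9, 0, 0, 0, 0], [0.9, 0, 0, 0, 0], [0.9, 0, 0, 0, 0], [0.9, 0, 0, 30, 0], [0.9, 0, 0, 0, 0], [0.9, 0, 0, -25, 0], [0.9, 0, 0, 30, 0], [0.9, 0, 0, 0, 0], [0.9, 0, 0, -25, 0], [0.9, 0, 0, 30, 0], [0.9, 0, 0, 0, 0], [0.9, 0, 0, 0, 0], [0.9, 0, 0, 0, 0]], grip_force=3)

```text
clock: 23.93
position: [0.4562, -0.4474, 0.1828]
ee_rot: [0.582, 3.087, -0.0]
force: [-0.1, -0.4, -1.6]
width: 0.281
gripper_force: 3.0
```

```bash
python3 -c "
from tilt import *
tilt(grab('scene'),-21); print(observe()['position'])"; python3 pm.py
```

```text
green [380.92718447 248.67475728] 206 [-0.0053 -0.0496] angle from down deg -6.139029665136352
grasp px 385.07038599543716 231.36093046431102 hang tip px (np.float64(380.70432983822656), np.float64(262.1622324971691)) hang collar px (np.float64(383.40908770090454), np.float64(243.08092413687604)) width 0.2786153579878836
[ 0.45605433 -0.44718509  0.18254753]
grip [ 0.4779 -0.0656] 85.35819593323457 0.11820617074576317 [ 197  222   56   29 1027]
scene [238.4675 196.2916] [220 184  37  25 415]
scene [380.566  248.8821] [371 238  23  19 212]
[ 0.4559 -0.447   0.1824] 24.0833
```

Request:
drive_tool(steps=[[0.9, 0, 0, 20, 0], [0.9, 0, 0, 30, 0], [0.9, 0, 15, 21, 0], [0.9, 1, 30, 0, 0], [0.9, 1, 30, 0, 0], [0.9, 2, 30, 0, 0], [0.9, 2, 30, 0, 0], [0.9, 2, 30, 0, 0], [0.9, 2, 30, 0, 0], [0.9, 2, 30, 0, 0], [0.9, 2, 30, 0, 0], [0.9, 2, 30, 0, 0], [0.9, 2, 20, 0, 0], [0.9, 1, 10, 0, 0], [0.9, 0, 2, 0, 0], [0.9, 0, 0, 0, 0], [0.9, 0, 0, 0, 0]], grip_force=8)

```text
clock: 25.5
position: [0.4749, -0.1319, 0.2541]
ee_rot: [0.585, 3.087, -0.001]
force: [-0.1, 0.4, -1.2]
width: 0.285
gripper_force: 8.0
```

```bash
python3 -c "
from tilt import *
s=grab('scene')
tilt(s,-21,'t5.png'); print(observe()['position'])"
```

```text
green [255.45819398 162.69899666] 299 [-0.0037 -0.0371] angle from down deg -5.697483847229826
grasp px 254.5304994401867 148.52312473842744 hang tip px (np.float64(260.59541604221914), np.float64(183.1070299486404)) hang collar px (np.float64(256.8271673307868), np.float64(161.61938802442813)) width 0.27563896477362715
[ 0.47491865 -0.1321039   0.25410857]
```

View pics/t5.png

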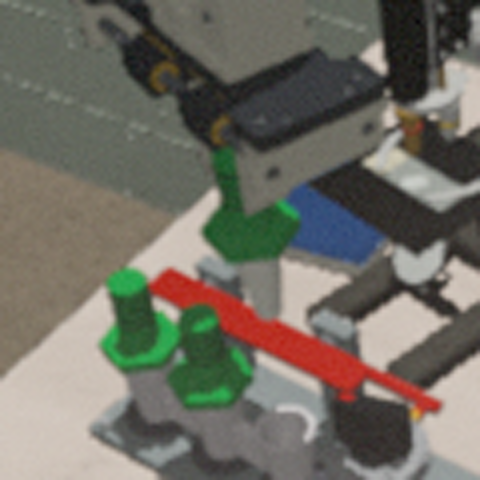

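Plug C hangs vertical above socket2 with its tip at about (260,187). Plugs A and B stand upright in their sockets. I'll shift (-1, +2) and descend.

Request:
drive_tool(steps=[[0.9, -1, 2, -20, 0], [0.9, 0, 0, -25, 0], [0.9, 0, 0, -25, 0], [0.9, 0, 0, -20, 0], [0.9, 0, 0, -12, 0], [0.9, 0, 0, -8, 0], [0.9, 0, 0, -8, 0], [0.9, 0, 0, -6, 0], [0.9, 0, 0, -5, 0], [0.9, 0, 0, -5, 0], [0.9, 0, 0, -4, 0], [0.9, 0, 0, -4, 0], [0.9, 0, 0, -4, 0], [0.9, 0, 0, -2, 0], [0.9, 0, 0, 0, 0], [0.9, 0, 0, 0, 0]], grip_force=4)

```text
clock: 26.88
position: [0.4744, -0.1287, 0.1061]
ee_rot: [0.583, 3.086, -0.001]
force: [2.3, -2.2, -2.8]
width: 0.281
gripper_force: 4.0
```

Request:
drive_tool(steps=[[0.9, 0, 0, -2, 0], [0.9, 0, 0, -2, 0], [0.9, 0, 0, -2, 0], [0.9, 0, 0, 0, 0], [0.9, 0, 0, 0, 0]])

```text
clock: 27.3
position: [0.4747, -0.129, 0.1004]
ee_rot: [0.583, 3.086, -0.001]
force: [1.4, -5.1, 3.4]
width: 0.282
gripper_force: 4.0
```

Request:
drive_tool(steps=[[0.9, 0, -1, 0, 0], [0.9, 0, 0, 0, 0], [0.6, 0, 0, 0, 0], [0.58, 0, 0, 0, 0], [0.58, 0, 0, 0, 0], [0.58, 0, 0, 15, 0], [0.58, 0, 0, 30, 0], [0.58, 0, 0, 40, 0], [0.58, 0, 0, 40, 0], [0.58, -10, -30, 0, 0], [0.58, -10, -40, 0, 0], [0.58, 0, -40, 0, 0], [0.58, 0, -40, 0, 0], [0.58, 0, -40, 0, 0], [0.58, 0, 0, 0, 0], [0.58, 0, 0, 0, 0]])

```text
clock: 28.63
position: [0.4529, -0.3215, 0.2246]
ee_rot: [-0.589, -3.085, 0.001]
force: [0.6, 0.8, -1.0]
width: 0.42
gripper_force: 0.0
```

Run:
```python
from m import *
np.set_printoptions(precision=4,suppress=True)
d=grab("top"); s=grab("scene")
# head tops: brightest green blobs
for im,n in((d,"top"),(s,"scene")):
    h=cv2.cvtColor(im["image"],cv2.COLOR_RGB2HSV)
    for c,st,p in green(im): print(n,c,st)
    for x,y in((.4829,-.0105),(.4779,-.07),(.4734,-.1294)): print("  exp", *[np.round(proj(im,(x,y,z)),1) for z in(.078,.132)])
a=cv2.resize(d["image"][200:275,195:330],None,fx=3,fy=3,interpolation=2)
b=cv2.resize(s["image"][160:235,205:340],None,fx=3,fy=3,interpolation=2)
cv2.imwrite("pics/f.png",np.hstack([a,b])[...,::-1])
o=observe(); print(o["position"],o["joints"])
```

```text
top [240.0469 236.8747] [ 197  222   86   31 1556]
  exp [210.2 234.5] [202.3 234.3]
  exp [239.8 236.9] [234.  236.8]
  exp [269.4 239.1] [265.6 239.2]
scene [247.8233 200.8371] [220 184  56  36 798]
  exp [229.2 192.9] [225.2 177.4]
  exp [246.3 201.9] [242.9 186.4]
  exp [264.3 211.3] [261.5 195.8]
[ 0.454  -0.3182  0.2245] [ 0.0758  0.3501  0.5912  1.7843 -0.2197  1.0749  1.9429]
```

View pics/f.png

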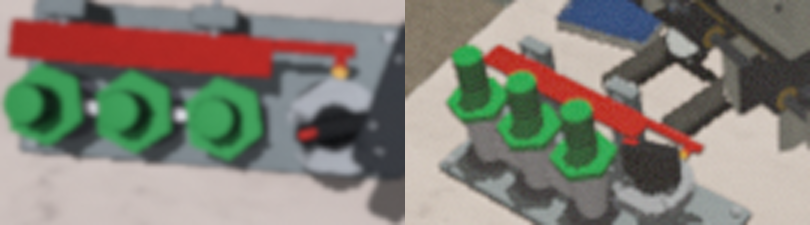

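All three plugs look seated and upright: head tops in the two views match the expected pixels within about 1–2 px. The keeper is still drawn back. The red mark at (308,135) left of the knob gives a cam angle of about 1.7 rad, so I'll turn it about 1.7 rad clockwise. First I'll rotate the wrist +2.15 rad above the knob.

Request:
drive_tool(steps=[[0.5, 3, 20, 0, 0.12], [0.5, 3, 20, 0, 0.12], [0.5, 3, 20, 0, 0.12], [0.5, 3, 20, 0, 0.12], [0.5, 2, 20, 0, 0.12], [0.5, 0, 12, 0, 0.12], [0.5, 0, 0, 0, 0.12], [0.5, 0, 0, 0, 0.12], [0.5, 0, 0, 0, 0.12], [0.5, 0, 0, 0, 0.12], [0.5, 0, 0, 0, 0.12], [0.5, 0, 0, 0, 0.12], [0.5, 0, 0, 0, 0.12], [0.5, 0, 0, 0, 0.12], [0.5, 0, 0, 0, 0.12], [0.5, 0, 0, 0, 0.12], [0.5, 0, 0, 0, 0.12], [0.5, 0, 0, 0, 0.11], [0.5, 0, 0, 0, 0], [0.5, 0, 0, 0, 0]])

```text
clock: 30.4
position: [0.4623, -0.204, 0.2116]
ee_rot: [1.979, -2.397, -0.027]
force: [0.4, -0.2, -0.2]
width: 0.501
gripper_force: 0.0
```

```bash
cat > st.py <<'E'
from h import *
o=observe(); y=R.from_rotvec(o["ee_rot"]).as_matrix()[:,1]; np.set_printoptions(precision=4,suppress=True)
print(o["position"],"yaw",np.degrees(np.arctan2(y[1],y[0])),"J7",o["joints"][6],o["force"],o["ft_torque"],o["width"],o["clock"])
E
python3 st.py
```

```text
[ 0.4623 -0.204   0.2116] yaw 169.08393706148348 J7 2.7308269964873277 [ 0.4476 -0.2392 -0.2012] [ 0.076   0.055  -0.0844] 0.5008501407048019 30.4
```

J7 is near its limit on this side, so I'll use the equivalent grasp half a turn back (yaw 12°) and turn clockwise from there.

Request:
drive_tool(steps=[[0.5, 0, 0, 5, -0.12], [0.5, 0, 0, 5, -0.12], [0.5, 0, 0, 0, -0.12], [0.5, 0, 0, 0, -0.12], [0.5, 0, 0, 0, -0.12], [0.5, 0, 0, 0, -0.12], [0.5, 0, 0, 0, -0.12], [0.5, 0, 0, 0, -0.12], [0.5, 0, 0, 0, -0.12], [0.5, 0, 0, 0, -0.12], [0.5, 0, 0, 0, -0.12], [0.5, 0, 0, 0, -0.12], [0.5, 0, 0, 0, -0.12], [0.5, 0, 0, 0, -0.12], [0.5, 0, 0, 0, -0.12], [0.5, 0, 0, 0, -0.12], [0.5, 0, 0, 0, -0.12], [0.5, 0, 0, 0, -0.12], [0.5, 0, 0, 0, -0.12], [0.5, 0, 0, 0, -0.12]])

```text
clock: 32.07
position: [0.4628, -0.2058, 0.2239]
ee_rot: [1.544, 2.73, 0.058]
force: [0.0, -0.3, -0.8]
width: 0.497
gripper_force: 0.0
```

```bash
python3 st.py
```

```text
[ 0.4628 -0.2058  0.2239] yaw 30.993245434263546 J7 0.6935540026974526 [ 0.0229 -0.3123 -0.7622] [-0.1208  0.0761 -0.0074] 0.49706700161769934 32.0667
```

Request:
drive_tool(steps=[[0.5, 2, 0, 0, -0.11], [0.5, 2, 0, 0, -0.11], [0.5, 0, 0, 0, -0.11], [0.5, 0, 0, -20, 0], [0.5, 0, 0, -20, 0], [0.5, 0, 0, -20, 0], [0.5, 0, 0, 0, 0], [0.5, 0, 0, 0, 0]])

```text
clock: 32.73
position: [0.4662, -0.2056, 0.1632]
ee_rot: [1.96, 2.445, 0.057]
force: [0.2, 0.7, 0.5]
width: 0.5
gripper_force: 0.0
```

```bash
python3 st.py
```

```text
[ 0.4662 -0.2056  0.1632] yaw 12.559048260980338 J7 0.3423231621428152 [0.225  0.7155 0.5383] [-0.1     0.0191 -0.0422] 0.500438476434702 32.7333
```

Request:
drive_tool(steps=[[0.5, 1, 0, -20, 0], [0.5, 0, 0, -20, 0], [0.5, 0, 0, -12, 0], [0.5, 0, 0, -6, 0], [0.5, 0, 0, 0, 0], [0.8, 0, 0, 0, 0], [1, 0, 0, 0, 0], [1, 0, 0, 0, 0], [1, 0, 0, 0, 0], [1, 0, 0, 0, 0], [1, 0, 0, 0, 0]], grip_force=15)

```text
clock: 33.65
position: [0.4682, -0.2056, 0.1048]
ee_rot: [1.957, 2.447, 0.059]
force: [1.9, 0.2, 3.2]
width: 0.155
gripper_force: 15.0
```

```bash
python3 st.py
```

```text
[ 0.4682 -0.2056  0.1048] yaw 12.69713833742713 J7 0.28779525359872843 [1.9326 0.1596 3.1717] [-0.1317 -0.2336  0.0122] 0.15502589210820522 33.65
```

Knob gripped: the 14.3 mm opening matches the bar's width. Turning clockwise.

Request:
drive_tool(steps=[[1, 0, 0, 0, -0.06], [1, 0, 0, 0, -0.1], [1, 0, 0, 0, -0.1], [1, 0, 0, 0, -0.1], [1, 0, 0, 0, -0.1], [1, 0, 0, 0, -0.1], [1, 0, 0, 0, -0.1], [1, 0, 0, 0, -0.1], [1, 0, 0, 0, -0.1], [1, 0, 0, 0, 0], [1, 0, 0, 0, 0]], grip_force=25)

```text
clock: 34.57
position: [0.467, -0.2057, 0.1048]
ee_rot: [2.788, 1.401, 0.047]
force: [-3.3, -0.7, 7.6]
width: 0.155
gripper_force: 25.0
```

```bash
python3 st.py
```

```text
[ 0.467  -0.2057  0.1048] yaw -36.64753523220991 J7 -0.4825425940473543 [-3.3142 -0.6952  7.5989] [ 0.2076  1.0767 -0.0763] 0.1554875062447077 34.5667
```

```bash
cat > kp.py <<'E'
from m import *
np.set_printoptions(precision=4,suppress=True)
for n in("scene","top"):
    d=grab(n); h=cv2.cvtColor(d["image"],cv2.COLOR_RGB2HSV)
    m=cv2.inRange(h,(0,150,70),(6,255,255))|cv2.inRange(h,(174,150,70),(180,255,255))
    nn,l,s,c=cv2.connectedComponentsWithStats(m)
    for i in range(1,nn):
        if s[i,4]>40 and s[i,0]<330: print(n,c[i],s[i],ray(d,*c[i],.092)[:2])
    # left end of bar: columns mean row
    if n=="top":
        for u in (205,215,225,235):
            r=np.where(m[:,u])[0]; print(u,r.min() if len(r) else None,r.max() if len(r) else None)
E
python3 kp.py
```

```text
scene [241.8512 180.6198] [231 175  24  11 121] [ 0.5252 -0.0216]
top [319.9016 111.8033] [313 106  16  12  61] [ 0.7286 -0.2311]
top [222.7874 213.8759] [199 207  50  15 588] [ 0.5233 -0.0385]
205 207 218
215 208 219
225 207 220
235 210 221
```

Request:
drive_tool(steps=[[1, 0, 0, 0, -0.08], [1, 0, 0, 0, -0.1], [1, 0, 0, 0, -0.1], [1, 0, 0, 0, -0.1], [1, 0, 0, 0, -0.1], [1, 0, 0, 0, -0.1], [1, 0, 0, 0, -0.1], [1, 0, 0, 0, -0.1], [1, 0, 0, 0, -0.07], [1, 0, 0, 0, 0], [1, 0, 0, 0, 0], [1, 0, 0, 0, 0]])

```text
clock: 35.67
position: [0.4663, -0.2049, 0.1048]
ee_rot: [3.108, 0.127, 0.027]
force: [-7.6, 3.4, 11.9]
width: 0.155
gripper_force: 25.3
```

```bash
python3 st.py; python3 kp.py
```

```text
[ 0.4663 -0.2049  0.1048] yaw -85.33376178346879 J7 -1.255598136118685 [-7.5673  3.4407 11.8767] [ 1.1305  1.3256 -0.4019] 0.1547424469037016 35.6667
scene [234.383  181.7234] [231 178   8   9  47] [ 0.5123 -0.007 ]
scene [256.9767 190.6047] [252 188  11   6  43] [ 0.5137 -0.0794]
top [319.9333 111.7333] [313 106  16  12  60] [ 0.7288 -0.2311]
top [215.9854 218.7015] [198 213  37  14 412] [ 0.5139 -0.0252]
205 213 223
215 214 224
225 213 226
235 None None
```

The keeper bar shifted about 6 px in the top view (about 12 mm), so it has dropped into the notch. I'll release the knob and go to the timer.

Request:
drive_tool(steps=[[0.7, 0, 0, 0, 0], [0.62, 0, 0, 0, 0], [0.62, 0, 0, 0, 0], [0.62, 0, 0, 15, 0], [0.62, 0, 0, 30, 0], [0.5, 0, 0, 35, 0], [0.5, -20, -22, 0, 0], [0.5, -20, -22, 0, 0], [0.5, -20, -22, 0, 0], [0.5, -19, -22, 0, 0], [0.5, 0, 0, -20, 0], [0.5, 0, 0, -30, 0], [0.5, 0, 0, 0, 0], [0.5, 0, 0, 0, 0]])

```text
clock: 36.93
position: [0.3876, -0.2929, 0.1337]
ee_rot: [3.108, 0.129, 0.026]
force: [-0.2, -0.2, 0.1]
width: 0.5
gripper_force: 0.0
```

```bash
python3 st.py; python3 kp.py
```

```text
[ 0.3876 -0.2929  0.1337] yaw -85.27010724534884 J7 -0.984695748984608 [-0.2375 -0.2398  0.133 ] [-0.0371  0.191   0.0486] 0.4998054278531634 36.9333
scene [236.0294 182.    ] [231 178  14  10  68] [ 0.5135 -0.0115]
scene [253.1071 190.5357] [248 184  12  13  84] [ 0.5091 -0.0705]
top [319.8254 111.7778] [313 106  16  12  63] [ 0.7287 -0.2309]
top [246.2244 220.9479] [ 198  213  114   18 1132] [ 0.5092 -0.0851]
205 213 223
215 214 224
225 213 226
235 215 226
```

Request:
drive_tool(steps=[[0.5, 0, 0, -30, 0], [0.5, 0, 0, -30, 0], [0.5, 0, 0, -25, 0], [0.5, 0, 0, -11, 0], [0.5, 0, 0, -5, 0], [0.5, 0, 0, 0, 0], [0.75, 0, 0, 0, 0], [0.9, 0, 0, 0, 0], [0.9, 0, 0, 0, 0], [0.9, 0, 0, 0, 0], [0.9, 0, 0, 0, 0], [0.9, 0, 0, 0, 0]], grip_force=8)

```text
clock: 38.03
position: [0.3893, -0.2954, 0.0343]
ee_rot: [3.104, 0.127, 0.034]
force: [-0.1, -4.9, -0.2]
width: 0.218
gripper_force: 7.6
```

```bash
python3 st.py
```

```text
[ 0.3893 -0.2954  0.0343] yaw -85.34608964141026 J7 -0.9995891628975213 [-0.0768 -4.9084 -0.231 ] [-1.1944  0.0792 -0.0003] 0.21766416955328197 38.0333
```

Request:
drive_tool(steps=[[0.9, 0, -1, 0, 0.06], [0.9, 0, 0, 0, 0.1], [0.9, 0, 0, 0, 0.1], [0.9, 0, 0, 0, 0.1], [0.9, 0, 0, 0, 0.1], [0.9, 0, 0, 0, 0.1], [0.9, 0, 0, 0, 0]])

```text
clock: 38.62
position: [0.3888, -0.2942, 0.034]
ee_rot: [2.953, 0.994, 0.045]
force: [-0.8, 2.8, 6.3]
width: 0.22
gripper_force: 8.5
```

```bash
python3 st.py
```

```text
[ 0.3888 -0.2942  0.034 ] yaw -52.818978443262424 J7 -0.541412333566673 [-0.7928  2.7638  6.3349] [ 0.5456  0.2163 -0.0072] 0.22024182921445445 38.6167
```

Request:
drive_tool(steps=[[0.9, 0, 0, 0, 0.1], [0.9, 0, 0, 0, 0.1], [0.9, 0, 0, 0, 0.1], [0.9, 0, 0, 0, 0.1], [0.9, 0, 0, 0, 0.1], [0.9, 0, 0, 0, 0.1], [0.9, 0, 0, 0, 0.1], [0.9, 0, 0, 0, 0.1], [0.9, 0, 0, 0, 0.1], [0.9, 0, 0, 0, 0.1], [0.9, 0, 0, 0, 0.1], [0.9, 0, 0, 0, 0.1], [0.9, 0, 0, 0, 0], [0.9, 0, 0, 0, 0], [0.9, 0, 0, 0, 0]])

```text
clock: 39.87
position: [0.3861, -0.2934, 0.0336]
ee_rot: [1.899, 2.5, 0.056]
force: [-7.7, 6.1, 13.7]
width: 0.224
gripper_force: 9.6
```

```bash
python3 st.py
```

```text
[ 0.3861 -0.2934  0.0336] yaw 15.552283712595882 J7 0.4314959212808621 [-7.6993  6.05   13.6806] [1.214  1.8149 0.0643] 0.22421224600317402 39.8667
```

Turned about 1.76 rad. I'll release, lift away and check the marker numerically.

Request:
drive_tool(steps=[[0.7, 0, 0, 0, 0], [0.5, 0, 0, 0, 0], [0.5, 0, 0, 0, 0], [0.5, 0, 0, 15, 0], [0.5, 0, 0, 30, 0], [0.5, 0, 0, 40, 0], [0.5, 0, -10, 40, 0], [0.5, 0, -40, 40, 0], [0.5, 0, -40, 0, 0], [0.5, 0, -40, 0, 0], [0.5, 0, -40, 0, 0], [0.5, 0, -40, 0, 0], [0.5, 0, -40, 0, 0], [0.5, 0, 0, 0, 0], [0.5, 0, 0, 0, 0]])

```text
clock: 41.12
position: [0.3874, -0.5365, 0.1868]
ee_rot: [1.901, 2.494, 0.059]
force: [0.3, 0.8, -0.2]
width: 0.501
gripper_force: 0.0
```

```bash
python3 st.py; python3 kp.py
python3 - <<'E'
from m import *
np.set_printoptions(precision=3,suppress=True)
for n in("top","scene"):
    d=grab(n); new=d["image"].astype(int); old=np.load(n+"0.npy").astype(int)
    cu,cv=[int(round(x)) for x in proj(d,(.388,-.294,.043))]; print(n,cu,cv)
    for im in(old,new):
        p=im[cv-9:cv+10,cu-9:cu+10]; r=p[...,0]-p[...,1]; 
        w=np.clip(r-25,0,None)
        yy,xx=np.mgrid[-9:10,-9:10]; print("red off",(w*xx).sum()/max(w.sum(),1),(w*yy).sum()/max(w.sum(),1),w.sum(),r.max())
    print("max change near", np.abs(new-old)[cv-9:cv+10,cu-9:cu+10].sum(2).max())
    for c,st,p in green(d): print("green",c,st)
    for im in(old,new):
        q=im[cv-7:cv+8,cu-7:cu+8]; print((q[...,0]-q[...,1]))
E
```

```text
[ 0.3874 -0.5365  0.1868] yaw 15.326426181587848 J7 0.8955765553668563 [ 0.2916  0.7705 -0.1769] [-0.0395  0.0295 -0.0099] 0.5005517167817094 41.1167
scene [235.8676 181.9853] [231 178  14  10  68] [ 0.5134 -0.0111]
scene [253.3253 190.5181] [248 184  14  13  83] [ 0.5094 -0.071 ]
scene [275.1159 201.7029] [267 194  20  15 138] [ 0.5032 -0.1429]
top [319.9032 111.7581] [313 106  16  12  62] [ 0.7287 -0.2311]
top [246.3013 220.9383] [ 198  213  114   18 1135] [ 0.5092 -0.0853]
205 213 223
215 214 224
225 213 226
235 215 226
top 351 281
red off -0.2857142857142857 -1.1428571428571428 28 35
red off -0.35714285714285715 1.6428571428571428 14 30
max change near 120
green [239.808 237.918] [ 197  225   86   28 1429]
[[ 1  1  6 13 10  3  0 -1 -1 -2  1  1  2  2  2]
 [-1  0  3  9 14  6  1  0 -1 -1  1  2  2  2  1]
 [ 0  0  1  7 15 10  2  0  0  0  0  1  2  1  0]
 [ 1  0  1  3  9 10  4  1  0  0  0  0  1  0  0]
 [ 1  0  0  0  3 10 18 12  4  1  0  0  0  0  0]
 [ 1  0  0  0  2 17 30 28 15  4  1  0  0  1  1]
 [ 2  1  0  0  2 14 30 35 26  9  1  0  2  1  0]
 [ 1  1  1  0  0  6 16 28 26 11  2  2  3  2 
[... 1962 characters left out ...]
11 11 12 11 11 11 11 11 12]
 [11 12 12 10 11 11 11  9  9  8 10 11 10 11 11]
 [11 11 11 10  9  7  6  6  6  8  6  7  9  8 10]
 [12  8  9  5  4  5  4  3  6  4  4  3  5  5  7]
 [ 8  8  5  5  2  4  4  4  3  4  4  4  3  6  4]
 [ 6  5  4  5  4  3  4  2  5  3  4  5  3  4  4]
 [ 4  5  4  4  3  4  5  6  5  5  4  5  5  4  4]
 [ 4  3  4  3  3  4  3 10  9  6  4  6  5  5  4]
 [ 4  4  4  3 11 28 26 28 16  5  7  3  3  4  4]
 [ 4  4  5  5 24 49 45 21  4  7  5  5  6  5  5]
 [ 4  3  3  4  7 12 11  3  2  5  3  8  7  5  4]
 [ 5  5  5  4  8  7  7  3  6  6  7  7  4  5  3]
 [10 16 16 10  6  6  4  7  8  8  4  4  6  4  3]
 [25 36 24 14  7 10  5  7 11  6  6  7  3  4  4]
 [ 9  8  5  4  3  5  7  5  4  3  5  4  4  4  3]]
```

The dial pointer moved from about 32° to about 135°, which is about 1.8 rad counter-clockwise. The keeper is down, the plugs are standing, and the arm is clear.

```bash
python3 -c "
from cell import arm
print(arm.sign_off())"
```

```text
the job is handed in; nothing more can be done
None
```

I handed the job in at about 41 s: by the camera checks, all three plugs stand seated, the keeper has dropped into the notch, and the timer dial is wound about 1.8 rad counter-clockwise; the sign-off gave no verdict.

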